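Clear the datum plate, touch off its marks, hang up the tools

TASK

Sweep all the steel offcuts off the datum plate into the red tray at its end with the scraper block, and then hang the scraper by its handle on the rack's left hook. Next take the touch probe from its socket and touch its tip to the three ring marks on the plate, one after another, beginning with the mark nearest the tray and ending with the one farthest from it, resting about half a second on each, and hang the probe by its handle on the rack's right hook, and let it come to rest. Should an offcut end up beside the tray, put it in; leave the other things on the counter where they are.

Things in the scene. Friction and masses are not known exactly. Their poses are not given: they have to be found in the camera images.
- plate: fixed datum plate, 150 mm along its x, 220 mm along its y, flat aluminium top 48 mm above its origin (centre of its underside, on the counter). Along both long sides runs a fence 6 mm wide, 8 mm above the top (138 mm clear between them); both short ends are open. +y points to the end over the tray. Place and yaw vary
- tray: fixed red open tray set against the +y end of the plate, 106 mm along its own x (which points along the plate's +y) and 151 mm along its own y, walls 38 mm high and 5 mm thick; origin at the centre of its underside on the counter. The plate's end overhangs its near wall by about 6 mm clear of it
- mark_1 (a point): engraved ring mark 18 mm across with a centre dot, flush in the plate's top: the one nearest the tray; point on the surface at its centre
- mark_2 (a point): the same, the middle mark
- mark_3 (a point): the same, the mark farthest from the tray
- offcut_1: loose steel offcut, square-cut piece, 18x13x10 mm, on the plate at first; may be absent. Its origin is at the centre of its underside, z up.
- offcut_2: loose steel offcut, round slug, 16 mm across and 9 mm high, on the plate at first; may be absent. Its origin is at the centre of its underside, z up.
- offcut_3: loose steel offcut, square-cut piece, 18x13x10 mm, on the plate at first; may be absent. Its origin is at the centre of its underside, z up.
- offcut_4: loose steel offcut, round slug, 16 mm across and 9 mm high, on the plate at first; may be absent. Its origin is at the centre of its underside, z up.
- offcut_5: loose steel offcut, square-cut piece, 18x13x10 mm, on the plate at first; may be absent. Its origin is at the centre of its underside, z up.
- scraper: loose scraper block, 250 g, standing on its foot; origin at the centre of its underside, z up. Foot 30 mm along x, 84 mm along y (its scraping edge: push it along x, either way), 17 mm high; on it an upright black grip 22 mm (x) by 28 mm (y) from z = 17 to 77 mm; on the grip's -y side a D handle
- scraper_grip (a point): centre of the scraper's grip, 52 mm above its underside, axes as the scraper's: take it across its 22 mm (x)
- scraper_loop (a point): middle of the scraper handle's opening, at y = -35 mm, z = 47 mm on the scraper, axes as the scraper's. D of 6 mm steel wire in the plane x = 0; opening 40 mm (y) by 44 mm (z), so its outer wire runs at y = -57 mm; the hook must pass through along x
- probe: loose touch probe, 200 g, upright in a fixed socket block 56 mm square, 62 mm high, hole 17 mm square right through (lift 70 mm to clear). Origin at its tip, z up along it: pointed shaft 10 mm thick, z = 0 to 60 mm, then a black grip 22 mm (x) by 28 mm (y) to z = 132 mm, a 3 mm button on top; on the grip's +y side a D handle
- probe_grip (a point): centre of the probe's grip, 100 mm above its tip, axes as the probe's: take it across its 22 mm (x)
- probe_tip (a point): the probe's tip, axes as the probe's
- probe_loop (a point): middle of the probe handle's opening, at y = +35 mm, z = 101 mm on the probe, axes as the probe's. D of 6 mm steel wire in the plane x = 0; opening 40 mm (y) by 44 mm (z), so its outer wire runs at y = +57 mm; the hook must pass through along x
- rack: fixed steel rack; origin at the foot of its post on the counter, +x away from the robot, z up. Post 18 mm thick, 210 mm high; base 12 mm high, 130 mm wide, from 95 mm before to 25 mm behind the post; level crossbar 14 mm thick at z = 200 mm, 54 mm to each side (y), from whose ends (y = +50 and -50 mm) a hook points to -x. Place and yaw vary
- hook_left (a point): on the left (+y) hook, half-way along its level arm (on its axis, 200 mm above the counter), axes as the rack's. The hook is 8 mm thick, level from the crossbar (x = +34 mm) to x = -30 mm, then its tip rises to x = -44 mm, z = +15 mm (its rounded end tops at z = +19 mm)
- hook_right (a point): the same point and axes on the right (-y) hook, which is alike
- small_box: bystander: small blue open carton, 76x87x64 mm. Its origin is at the centre of its underside, z up.
- pliers: bystander: red-handled pliers lying flat, 146 mm long. Its origin is at the centre of its underside, z up.
- hex_key: bystander: bent hex key lying flat, 78 mm long, 5 mm thick. Its origin is at the centre of its underside, z up.
- steel_bush: bystander: small steel bush standing upright, 24 mm across, 26 mm high. Its origin is at the centre of its underside, z up.
There are look-alikes about, which are no part of the job. Leave any green look-alike of the probe alone.

How it is judged (in metres and radians):
On the way, in this order (a step that is already met when the one before it is completed fails the run):
1. the held scraper pushes an offcut ((contact force between scraper and offcut_1 above 0.03 N or contact force between scraper and offcut_2 above 0.03 N or contact force between scraper and offcut_3 above 0.03 N or contact force between scraper and offcut_4 above 0.03 N or contact force between scraper and offcut_5 above 0.03 N) and contact force between the fingers and scraper above 1 N).
2. all offcuts are in the tray (x of offcut_1 in the frame of tray between -0.053 and 0.053 m and y of offcut_1 in the frame of tray between -0.075 and 0.075 m and z of each of offcut_1, offcut_2, offcut_3, offcut_4, offcut_5 in the frame of tray below 0.032 m and x of offcut_2 in the frame of tray between -0.053 and 0.053 m and y of offcut_2 in the frame of tray between -0.075 and 0.075 m and x of offcut_3 in the frame of tray between -0.053 and 0.053 m and y of offcut_3 in the frame of tray between -0.075 and 0.075 m and x of offcut_4 in the frame of tray between -0.053 and 0.053 m and y of offcut_4 in the frame of tray between -0.075 and 0.075 m and x of offcut_5 in the frame of tray between -0.053 and 0.053 m and y of offcut_5 in the frame of tray between -0.075 and 0.075 m), for 0.2 s.
3. the scraper hangs by its handle on the left hook, released (x of scraper_loop in the frame of hook_left between -0.045 and 0.034 m and y of scraper_loop in the frame of hook_left between -0.04 and 0.04 m and z of scraper_loop in the frame of hook_left between -0.05 and 0.005 m and contact force between scraper and rack above 0.2 N and contact force between the fingers and scraper below 0.05 N), for 0.3 s.
4. the probe's tip touches the mark nearest the tray (distance between probe_tip and mark_1 below 0.008 m and contact force between probe and plate above 0.2 N and angle between probe_tip's own z axis and vertical below 0.5 rad), for 0.2 s.
5. the probe's tip touches the middle mark (distance between probe_tip and mark_2 below 0.008 m and contact force between probe and plate above 0.2 N and angle between probe_tip's own z axis and vertical below 0.5 rad), for 0.2 s.
6. the probe's tip touches the mark farthest from the tray (distance between probe_tip and mark_3 below 0.008 m and contact force between probe and plate above 0.2 N and angle between probe_tip's own z axis and vertical below 0.5 rad), for 0.2 s.
7. the probe hangs by its handle on the right hook, released (x of probe_loop in the frame of hook_right between -0.045 and 0.034 m and y of probe_loop in the frame of hook_right between -0.04 and 0.04 m and z of probe_loop in the frame of hook_right between -0.05 and 0.005 m and contact force between probe and rack above 0.2 N and contact force between the fingers and probe below 0.05 N), for 0.3 s.
At the end, for the whole second after the job is handed in: Every offcut lies in the tray below its rim; the scraper hangs by its handle on the left hook and the probe by its handle on the right one (hook through the opening), released and slower than 100 mm/s; no bystander has moved more than 30 mm (all of step 2 and all of step 3 and all of step 7 and linear speed of each of scraper, probe below 0.1 m/s and distance of each of small_box, pliers, hex_key, steel_bush from where it was at the start of the episode below 0.03 m); the robot touches nothing.
It fails at once if a bystander is moved by more than 30 mm (distance of any of small_box, pliers, hex_key, steel_bush from where it was at the start of the episode above 0.03 m).
Of offcut_1, offcut_2, offcut_3, offcut_4, offcut_5 only 2 to 5 are there at a start; the rules pass over those that are not, and their reading is None.
At some moment in a run one of offcut_1, offcut_2, offcut_3, offcut_4, offcut_5 may be knocked a few centimetres aside while the robot is not near it.
It also fails if it takes over 200 s, if anything falls off the work surface, if the arm or the gripper's body presses on something with over 40 N, if the wrist force passes 120 N, or if a joint passes its speed limit or range.

ROBOT

A 7-joint arm with a two-finger parallel gripper is mounted at the origin on a cart in front of the work surface, level with it; the furniture and walls round the work are solid. World frame = base frame: x ahead of the robot, y to its left, z up, the work surface at z = 0. Lengths are in mm, angles in rad, forces in N, time in s.
With the tool pointing down it reaches from about 400 to 875 mm from the base axis. Payload 19.3 kg.
Tool frame: the origin (TCP) lies at the very end of the fingers, on their centre line; the grasp point (between the pads) lies 19 mm behind it (grip_point_offset is the z of the grasp point in the tool frame, in mm); z points along the fingers, y is the line along which they close (so a half turn about z gives the same grasp; the last joint's range is limited). The gripper opens to 85 mm and grips with 20 to 120 N. Pads are 22 mm wide; open, the fingers measure 114 mm over their backs; the gripper's body (76 mm by 85 mm) begins 54 mm behind the grasp point. The pads swing forward as they close: fully open they stand 13 mm farther back than shut.
Start: joints at [1.225, 0.521, -0.036, 1.599, 0.021, 1.021, -0.113], TCP at [170.17, -601.379, 231.291] pointing down, gripper open.
Joint ranges: [-2.91, 2.91], [-0.3, 2.13], [-1.5, 1.42], [0.17, 2.43], [-1.26, 4.41], [0.16, 1.93], [-2.52, 2.52]. Speed limits (rad/s): [1.89, 1.89, 2.39, 2.39, 3.01, 3.01, 3.01].

INTERFACE

Orientations are given as a 3x3 rotation matrix whose columns are the frame's x, y, z axes.
In Python, from workcell import movep, movel, goto_joints, open_gripper, clamp, wait, inverse_kinematics, read_state, camera, PlanningError, finish_job, grip_point_offset gives the robot as it stands. Calls block until the motion is done:
- movep(position, orientation): joint-space move of the TCP to a pose.
- movel(position, frame=None, max_speed=150, guard=None): straight line of the TCP; frame=None keeps the orientation; max_speed is the mean speed in mm/s. With guard (N) it stops when the force on the tool has changed by that much, and returns True; else False.
- goto_joints(angles): joint-space move.
- open_gripper() and clamp(): open the fingers fully, or close them until they stop; the grip force is fixed at half the most.
- wait(seconds).
- inverse_kinematics(position, orientation): joint angles nearest the present ones, or None.
- read_state(): the state.
- camera(name): name is "scene" or "top"; returns a dict with "image" (400x640x3 uint8, blue, green, red), "range_z" (400x640 float32, mm along the optical axis (not along the pixel's ray), 0 where there is no reading), "fx", "fy", "cx", "cy" (pixels), "dist_coeffs" ([k1, k2, p1, p2, k3] as OpenCV has them; the pictures are not rectified), "cam_to_world" (4x4, takes a point from camera to world coordinates). Camera axes: x right, y up, looking along -z (the intrinsics and any distortion apply to the point x, -y, -z); pixel columns grow to the right and rows downward; lengths in mm; the calibration is good to about 2 mm. A picture is of the moment at which its call begins.
A pose or a line that the arm cannot do raises PlanningError and nothing moves.
- finish_job(): hands the job in; it is judged then, once.
The state is a dict: "time": time; "qpos": joint angles; "qvel": joint speeds; "joint_efforts": joint torques, N m; "eef_pos": TCP position; "tool_rot": TCP orientation; "ft_force": force on the tool from outside, world axes, zero at the start; "torque": the same for the moment, N m; "finger_gap": finger opening in mm; "gripper_force": force on a finger pad.
Only numpy, scipy, OpenCV 4.12 (cv2) and the standard library are available. Lean on these libraries where they do the work, as an engineer would, in place of code of your own. Each camera call takes 0.05 s, during which the arm holds its last target. There are 200 camera calls.

## Working session

There is one attempt and no reset: what is moved stays moved. The work goes in short steps, each a Python script; the robot and the scene stay as the last script left them, time stands still between calls to the robot, and variables do not carry over. Pictures are saved under pics/ and viewed, at most 14 in all, crops included, and the job is handed in when it is done.

```bash
ls; mkdir -p pics; cat > h.py <<'E'
import numpy as np, cv2
from workcell import *
def snap(name,fn=None):
    c=camera(name)
    np.savez('/tmp/%s.npz'%name,**{k:np.array(v) for k,v in c.items()})
    if fn: cv2.imwrite('pics/'+fn,c['image'])
    return c
def load(name): return dict(np.load('/tmp/%s.npz'%name))
def ray(c,uv):
    K=np.array([[c['fx'],0,c['cx']],[0,c['fy'],c['cy']],[0,0,1]],float)
    p=cv2.undistortPoints(np.array(uv,float).reshape(-1,1,2),K,np.array(c['dist_coeffs'],float))[:,0]
    d=np.c_[p[:,0],-p[:,1],-np.ones(len(p))]
    M=np.array(c['cam_to_world']); return M[:3,3],d@M[:3,:3].T
def onz(c,uv,z):
    o,d=ray(c,uv); return o+d*((z-o[2])/d[:,2])[:,None]
def depthpt(c,uv):
    o,d=ray(c,uv); uv=np.array(uv).reshape(-1,2).round().astype(int)
    r=np.array(c['range_z'])[uv[:,1],uv[:,0]]
    return o+d*r[:,None]
def cloud(c):
    h,w=c['range_z'].shape; u,v=np.meshgrid(np.arange(w),np.arange(h))
    P=depthpt(c,np.c_[u.ravel(),v.ravel()]).reshape(h,w,3); P[np.array(c['range_z'])==0]=np.nan
    return P
E
python3 - <<'E'
from h import *
for n in ('scene','top'):
    c=snap(n,n+'0.png'); M=np.array(c['cam_to_world']);print(n,M.round(2).tolist(),c['fx'],c['dist_coeffs'],(c['range_z']>0).mean())
print(read_state(),grip_point_offset)
E
```

```text
pics
scene [[-0.62, 0.53, -0.58, -217.53], [-0.79, -0.43, 0.45, 491.02], [-0.01, 0.73, 0.68, 1029.58], [0.0, 0.0, 0.0, 1.0]] 368.7808718523159 [-0.06590869  0.          0.          0.          0.        ] 0.9961015625
top [[-0.03, 0.98, -0.17, 326.78], [-1.0, -0.03, 0.01, -82.47], [0.01, 0.17, 0.98, 1315.63], [0.0, 0.0, 0.0, 1.0]] 360.917497875025 [-0.02979995  0.          0.          0.          0.        ] 0.99586328125
{'time': 0.1, 'qpos': array([ 1.22479444,  0.52197158, -0.03631461,  1.59997124,  0.02122056,
        1.02110174, -0.11283478]), 'qvel': array([ 0.00077564, -0.00138605,  0.00036524, -0.00235026,  0.00112557,
        0.00040377, -0.00058686]), 'joint_efforts': array([ 5.91961390e-03, -9.28489494e+01,  1.98534116e+00, -3.70527291e+01,
        1.81621243e-02,  5.45330549e-03,  1.55901472e-05]), 'eef_pos': array([ 170.06621105, -601.08808323,  230.765487  ]), 'tool_rot': array([[ 9.62219580e-01,  2.72274367e-01, -3.84657559e-04],
       [ 2.72274621e-01, -9.62219071e-01,  9.94678082e-04],
       [-9.92994941e-05, -1.06183122e-03, -9.99999431e-01]]), 'ft_force': array([-0.4683035 , -0.30687945, -0.02764664]), 'torque': array([0.00330422, 0.05189258, 0.00336786]), 'gripper_force': 0.0, 'finger_gap': 85.25493704953686} -18.700000000000003
```

View pics/scene0.png

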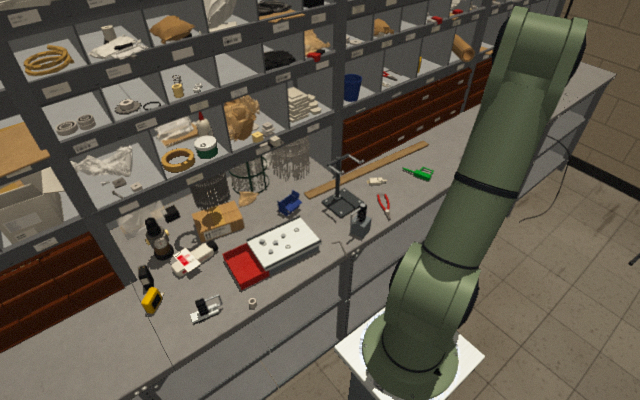

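View pics/top0.png

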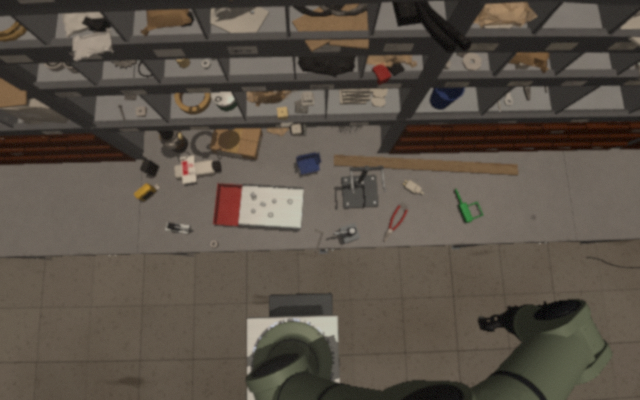

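The scene view shows the plate at (285,243), tray (245,265), scraper (205,308), probe socket (360,222), and rack (342,190). In the top view the tray is at (228,205), plate (270,207), scraper (178,228), probe (345,235), and rack (360,190). Next I'll zoom in.

```bash
python3 - <<'E'
from h import *
c=load('top');i=c['image']
a=cv2.resize(i[170:260,150:420],None,fx=2.95,fy=2.95,interpolation=3)
s=load('scene')['image']
b=cv2.resize(s[145:330,180:410],None,fx=3.2,fy=3.2,interpolation=3)
cv2.imwrite('pics/topz.png',a);cv2.imwrite('pics/scenez.png',b)
P=cloud(c)
np.set_printoptions(precision=0,suppress=True,linewidth=250)
print('probe z\n',P[225:246:1,328:362,2])
print('scraper z\n',P[218:240,162:196,2])
E
```

```text
probe z
 [[  1.  -0.  -5.  -5.   4.  -1.   0.   2.   0.  -1.  -0.  -6.  -2.  -2.   4.   0.   3.  61.  61.  60.  62.  64.  62.  60.  57.  63.  59.  63.   2.  -5.  -1.   1.  -2.   1.]
 [  1.   3.  -2.  -2.   1.  -2.  -2.  -0.   2.  -1.  -2.  -6.  -8.  -2.  61.  60.  63.  61.  64.  61.  60.  65.  58.  64.  62.  62.  62.  62.  66.   1.   1.  -7.  -1.   1.]
 [ -1.   3.   2.  -3.   4.   2.  -2.  -0.  -4.   1.  -2.   4.  60.  68.  64.  61.  60.  57.  66.  66.  65. 131. 132. 131. 134. 134. 136. 129.  58.  -3.   2.  nan  -1.  -3.]
 [  1.   1.   2.  -2.  -1.  -1.  -2.   2.   0.   0.   3.  30.  60.  63.  59.  63.  61.  63.  63. 111. 130. 135. 133. 134. 135. 134. 136. 136.  61.  -2.  -0.   1.   0.  -1.]
 [  2.   1.  -3.   1.  -0.   2.  -1.   5.  -1.   0.  -2.  16.  44.  61.  63.  61.  61.  64.  79. 118. 131. 131. 135. 136. 134. 138. 135. 132. 132.  61.  -0.  -3.  -4.   6.]
 [  1.  -0.   1.  -1.  -1.  -0.  -5.  -1.   0.  -1.  -3.  -1.  37.  62.  60.  57.  62. 130. 133. 130. 134. 131. 136. 136. 137. 134. 136. 137. 130.  57.  -1.   0.   0.  -2.]
 [ -2.  -0.  -3.   0.  -1.   2.  -1.  -1.  -1. 128. 1
[... 4912 characters left out ...]
 3.]
 [-1.  2.  2. -3.  2.  2.  3.  4. -2. -1. -6.  1. -4. -2.  4.  3.  1.  4. -1.  2. -3. -1.  1.  1. -3. -0. -4.  0. -3.  0. -4.  2.  5. -1.]
 [-2.  3. -5.  4. -2. -1.  3.  4.  1. -3. -1.  3.  1.  3. -4.  2.  1.  1. -3. -0. -2.  2. nan  2.  2. -0. -8.  3.  0. -0. -4. -2. -1.  2.]
 [ 2. -3. -1.  4.  1. -3.  1. -5.  1.  3.  4.  3.  2.  1. -2.  4. -5.  4.  6.  2. -4. -1.  4.  2. -2. -4.  3. -1.  1.  1.  2. -2. -0. -3.]
 [-0. -6.  2. -2.  2.  1. -3. -0.  1. -2.  3.  3.  1. -0.  2.  0.  1.  2. -2.  5.  7.  0. -0. -2.  1. -4. -0. -1.  3. -2. -4. -0.  3.  3.]
 [-1. -3.  5.  0.  0.  0.  4.  3. nan -2. -2. -3.  1.  2. -5.  1.  1.  4. -2. -5.  0. -1. -1.  1.  0.  1. -4. -2. -2. -3. -3.  1.  3. -0.]]
```

View pics/topz.png

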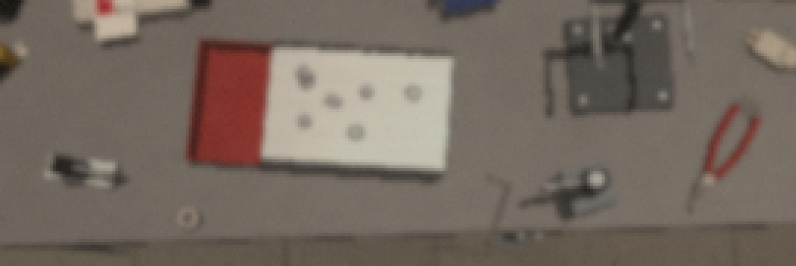

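View pics/scenez.png

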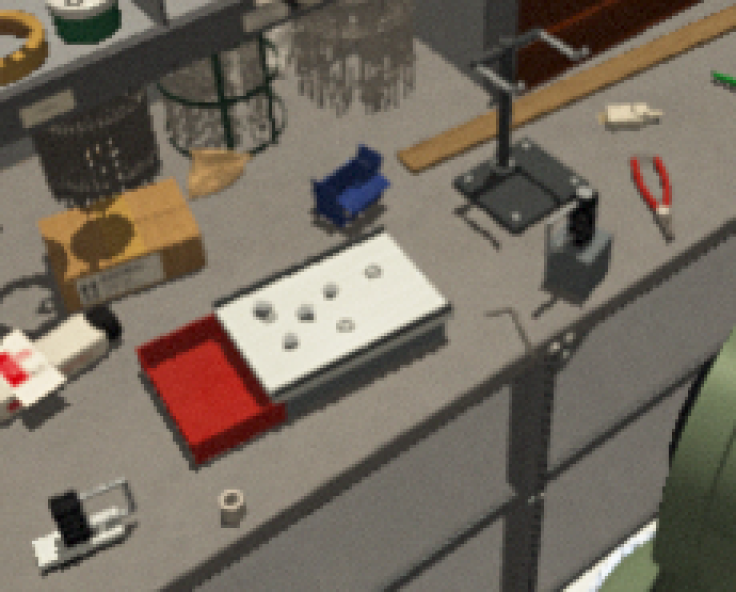

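The crops show a tray on the plate's left end and the ring marks at about (413,93) and (355,132) in the top crop. Offcuts are around (305,75), (333,101), (367,92) and (304,121). The scraper's loop points right and the probe's loop points left. Next I'll fit poses from the depth clouds.

```bash
python3 - <<'E'
from h import *
np.set_printoptions(precision=1,suppress=True,linewidth=200)
T=cloud(load('top')).reshape(-1,3);S=cloud(load('scene')).reshape(-1,3)
def sel(P,lo,hi): return P[np.all((P>lo)&(P<hi),1)]
def rect(P):
    (c,s,a)=cv2.minAreaRect(P[:,:2].astype(np.float32)); return np.array(c),np.array(s),a
tp=load('top')
for nm,uv,z in [('scr',(178,228),77),('probe',(350,231),132),('plate',(270,207),48),('rackbase',(360,190),12)]:
    print(nm,onz(tp,[uv],z)[0])
pl=onz(tp,[(270,207)],48)[0]
for P,n in((T,'T'),(S,'S')):
    print(n,'plate',rect(sel(P,[pl[0]-130,pl[1]-170,44],[pl[0]+130,pl[1]+140,60])))
    rk=onz(tp,[(360,190)],12)[0]
    q=sel(P,[rk[0]-150,rk[1]-120,185],[rk[0]+120,rk[1]+120,225]); print('rack top',len(q)); print(q[np.argsort(q[:,1])][::max(1,len(q)//45)])
    q=sel(P,[rk[0]-120,rk[1]-120,8],[rk[0]+100,rk[1]+120,17]);print('base',rect(q))
    sc=onz(tp,[(178,228)],77)[0]
    for lo,hi in((10,24),(68,85)):
        q=sel(P,[sc[0]-80,sc[1]-120,lo],[sc[0]+80,sc[1]+80,hi]);print('scr',lo,len(q),rect(q))
    pb=onz(tp,[(350,231)],132)[0]
    for lo,hi in((54,68),(122,142)):
        q=sel(P,[pb[0]-80,pb[1]-60,lo],[pb[0]+80,pb[1]+90,hi]);print('prb',lo,len(q),rect(q))
        q=sel(P,[pb[0]-80,pb[1]+15,100],[pb[0]+80,pb[1]+90,142]);print(' loop',q[:,:2].mean(0) if len(q) else None, q.min(0),q.max(0))
E
```

```text
scr [466.  383.5  77. ]
probe [ 434.6 -203.   132. ]
plate [535.5  69.2  48. ]
rackbase [ 596.  -258.9   12. ]
T plate (array([540.7,  65.6]), array([220.6, 151.2]), 84.70397186279297)
rack top 260
[[ 551.9 -312.7  215. ]
 [ 581.9 -311.8  196.4]
 [ 633.4 -311.   200.7]
 [ 573.5 -309.7  204.8]
 [ 597.7 -309.1  198.9]
 [ 548.  -308.6  218.9]
 [ 587.2 -307.9  202. ]
 [ 580.2 -307.1  203.9]
 [ 567.6 -306.6  202.6]
 [ 561.  -306.1  203.1]
 [ 600.7 -305.8  200.6]
 [ 584.8 -305.2  198.7]
 [ 633.5 -304.5  200.9]
 [ 624.9 -302.6  208.6]
 [ 621.9 -299.4  207.6]
 [ 625.4 -296.5  207.4]
 [ 623.1 -293.7  203.9]
 [ 621.  -287.9  199.8]
 [ 620.9 -284.6  200.5]
 [ 626.  -280.7  206.6]
 [ 628.8 -277.3  208.4]
 [ 621.3 -271.8  200.5]
 [ 623.9 -268.3  203.1]
 [ 626.1 -264.5  207.8]
 [ 626.  -261.3  208.4]
 [ 623.6 -258.4  205.3]
 [ 617.3 -256.7  192. ]
 [ 625.9 -254.7  209.4]
 [ 626.2 -251.7  208.5]
 [ 631.7 -249.9  200.7]
 [ 619.1 -246.2  198.9]
 [ 618.9 -242.9  199.9]
 [ 627.1 -239.3  206.3]
 [ 624.5 -236.2  204.3]
 [ 621.9 -233.2  201.8]
 [ 618.9 -229.9  201.2]
 [ 620.6 -226.1  207.4]
 [ 624.8 -220.
[... 2206 characters left out ...]
 -206.5  203.8]
 [ 546.6 -206.1  211.8]
 [ 596.2 -206.   199.9]
 [ 590.2 -205.7  203.6]
 [ 584.3 -205.5  202.7]
 [ 618.1 -205.   201.1]
 [ 550.3 -204.6  210.2]
 [ 628.6 -204.1  199.9]]
base (array([ 587.1, -270.4]), array([214. , 218.2]), 89.41060638427734)
scr 10 235 (array([466.3, 357.6]), array([141.4, 188.4]), 1.8832882642745972)
scr 68 99 (array([466.3, 385.7]), array([72.2, 20.2]), 75.73464965820312)
prb 54 126 (array([ 433.6, -209.8]), array([57.6, 60.6]), 17.465917587280273)
 loop [ 428.9 -161.3] [ 424.1 -183.3  101.3] [ 434.  -150.2  131.9]
prb 122 68 (array([ 430.6, -186.5]), array([20.9, 73.1]), 5.045257568359375)
 loop [ 428.9 -161.3] [ 424.1 -183.3  101.3] [ 434.  -150.2  131.9]
```

```bash
python3 - <<'E'
from h import *
np.set_printoptions(precision=1,suppress=True,linewidth=200)
C={n:load(n) for n in('top','scene')}
def sel(P,lo,hi): return P[np.all((P>lo)&(P<hi),1)]
def rect(P):
    c,s,a=cv2.minAreaRect(P[:,:2].astype(np.float32)); return np.array(c),np.array(s),round(a,1)
for n,c in C.items():
    P=cloud(c); F=P.reshape(-1,3); print('==',n)
    # rack hook lines
    h=sel(F,[560,-320,190],[612,-290,212]);g=sel(F,[560,-225,190],[612,-195,212]);b=sel(F,[605,-300,190],[640,-215,215])
    print('right hook y@x',np.polyfit(h[:,0]-590,h[:,1],1),'left',np.polyfit(g[:,0]-590,g[:,1],1),'bar x@y',np.polyfit(b[:,1]+258,b[:,0],1))
    # scraper
    q=sel(F,[425,330,9],[515,440,90]); ft=q[(q[:,2]<24)]
    print('scr foot',rect(ft),'bbox',ft.min(0),ft.max(0)); gp=sel(F,[425,375,70],[515,440,84]);print('grip top mean',gp.mean(0),rect(gp))
    lp=sel(F,[425,320,40],[515,372,90]);print('scr loop',lp.mean(0),np.linalg.svd(lp[:,:2]-lp[:,:2].mean(0))[2][0],lp.min(0),lp.max(0))
    gp=sel(F,[400,-240,122],[480,-189,145]);print('probe grip top',gp.mean(0),rect(gp))
    lp=sel(F,[400,-182,66],[480,-120,145]);print('loop',lp.mean(0),np.linalg.svd(lp[:,:2]-lp[:,:2].mean(0))[2][0],lp[np.argmax(lp[:,1])])
    q=sel(F,[400,-260,54],[480,-150,68]);print('socket',rect(q))
    # plate
    i=c['image'].astype(int); m=((i.min(2)>140)&(np.abs(P[...,0]-537)<110)&(np.abs(P[...,1]-65)<140)).astype(np.uint8)
    cs,_=cv2.findContours(cv2.morphologyEx(m,3,np.ones((7,7))),0,1);k=max(cs,key=cv2.contourArea)[:,0]
    w=onz(c,k,48);r=rect(w);print('white plate',r)
    hull=cv2.convexHull(k)
    dm=np.zeros_like(m);cv2.fillPoly(dm,[hull],1);dm=cv2.erode(dm,np.ones((5,5)))
    gray=i.mean(2);print('white lvl',np.median(gray[dm>0]))
    dark=((gray<np.median(gray[dm>0])-22)&(dm>0)).astype(np.uint8)
    k2,l,st,ce=cv2.connectedComponentsWithStats(dark)
    for j in range(1,k2):
        if st[j,4]>3: print('  blob',ce[j],st[j,2:5],'z',np.nanmedian(P[...,2][l==j]),onz(c,[ce[j]],50)[0][:2],'min gray',gray[l==j].min())
    red=((i[...,2]>90)&(i[...,1]<50)&(np.abs(P[...,0]-540)<140)&(np.abs(P[...,1]-230)<120));R=P[red];R=R[R[:,2]>28];print('tray',rect(R))
E
```

```text
== top
right hook y@x [   0. -308.] left [   0.  -208.3] bar x@y [ -0.  624.6]
scr foot (array([473.7, 396.3]), array([87.8, 30.3]), 79.7) bbox [454.5 352.9   9.4] [495.7 438.5  23.5]
grip top mean [475.  405.2  75.7] (array([473.6, 399.5]), array([44.2, 20.7]), 77.8)
scr loop [466.9 359.8  68.6] [-0.1 -1. ] [463.3 352.6  42.4] [469.7 370.7  77.8]
probe grip top [ 437.3 -208.   133.3] (array([ 437.8, -206.5]), array([33.4, 20.1]), 89.2)
loop [ 433.8 -166.2  111.5] [ 0.2 -1. ] [ 432.7 -150.2  132.8]
socket (array([ 438.1, -209.4]), array([56. , 55.8]), 17.1)
white plate (array([538.4,  65.3]), array([218.2, 134.3]), 84.7)
white lvl 184.33333333333334
  blob [252.9 196. ] [ 7  9 48] z 50.5577942492647 [576.7 129.8] min gray 113.33333333333333
  blob [273.6 201. ] [ 5  5 17] z 56.25387504012815 [556.4  55.9] min gray 138.0
  blob [289.3 201. ] [ 6  5 22] z 47.549279425762734 [554.8   0.1] min gray 147.66666666666666
  blob [262.5 204. ] [ 6  5 24] z 55.113019846725024 [546.7  95.6] min gray 138.33333333333334
  blob [252.9 210.9] [ 5  5 22] z 54.80657383831806 [522.8 129.6] min gray 134
[... 707 characters left out ...]
rray([56.7, 60.6]), 15.8)
white plate (array([539.6,  62. ]), array([222.7, 134.3]), 85.0)
white lvl 224.33333333333334
  blob [296.2 229.4] [ 6  5 21] z 48.33086931883281 [551.4  -3.3] min gray 143.0
  blob [282.8 235.7] [ 5  6 23] z 53.30271226010575 [556.9  51.8] min gray 91.33333333333333
  blob [262.2 242.2] [ 8  7 45] z 48.798708395708104 [576.7 125.8] min gray 71.66666666666667
  blob [275.1 242.6] [ 7  6 33] z 52.96920327483576 [546.6  91.5] min gray 82.0
  blob [287.5 246.5] [ 6  4 20] z 47.86362753562116 [505.   67.5] min gray 152.66666666666666
  blob [270.3 251.6] [ 6  6 27] z 51.791657304165255 [523.2 126.5] min gray 86.0
tray (array([550.5, 220.3]), array([ 92.2, 152.8]), 84.7)
```

```bash
cat >> h.py <<'E'
def R(yaw,f=1):  # grip across object's x; object yaw in deg; f=+-1 half turn
    a=np.deg2rad(yaw); y=f*np.array([np.cos(a),np.sin(a),0]); z=np.array([0,0,-1.]); return np.c_[np.cross(y,z),y,z]
PC=np.array([538.8,64.3]); PY=-5.2   # plate
def plate(x,y):
    a=np.deg2rad(PY); return PC+x*np.array([np.cos(a),np.sin(a)])+y*np.array([-np.sin(a),np.cos(a)])
SC=np.array([472.7,397.8]); SY=-10.3
HL=np.array([589.4,-207.8]); HR=np.array([589.4,-307.8])
PB=np.array([435.5,-208.5]); PBY=6.
E
python3 - <<'E'
from h import *
np.set_printoptions(precision=4,suppress=True,linewidth=200)
for n in('top','scene'):
    F=cloud(load(n)).reshape(-1,3)
    sel=lambda lo,hi: F[np.all((F>lo)&(F<hi),1)]
    h=sel([560,-320,190],[612,-290,212]);g=sel([560,-225,190],[612,-195,212]);b=sel([605,-300,190],[640,-215,215])
    print(n,*[np.polyfit(*p,1)[0] for p in((h[:,0],h[:,1]),(g[:,0],g[:,1]),(b[:,1],b[:,0]))])
np.set_printoptions(precision=2,suppress=True,linewidth=200)
for f in(1,-1):
    for nm,p,z,y in [('pick',SC,34,SY),('pickhi',SC,300,SY),('sw0',plate(24,-90),83,PY+90),('sw1',plate(-24,115),83,PY+90),('sw0b',plate(24,-90),83,PY-90),('sw1b',plate(-24,115),83,PY-90),('hang',HL+[-80,35],220,0),('hang2',HL+[0,35],180,0),('prb',PB,81,PBY),('m3',plate(18,-66),135,0),('hangp',HR+[0,-35],180,0),('hangp0',HR+[-80,-35],180,0)]:
        print(f,nm,inverse_kinematics([*p,z],R(y,f)))
E
```

```text
top 0.018295455962148 0.027078315671054558 -0.021008092484556033
scene -0.025861244838850602 0.04680966750815332 -0.008968665819327516
1 pick [-0.31  0.88 -0.74  1.72  0.76  0.86 -1.58]
1 pickhi [-0.16  0.62 -1.01  1.5   0.54  1.32 -1.41]
1 sw0 [ 0.5   0.74 -0.8   1.87  0.71  0.84  0.81]
1 sw1 [ 0.06  0.71 -0.71  1.87  0.64  0.8   0.48]
1 sw0b [ 0.04  0.62 -0.14  1.9   0.13  0.64 -1.84]
1 sw1b [-0.19  0.64 -0.35  1.89  0.33  0.68 -2.4 ]
1 hang [ 0.62  0.44 -0.54  1.82  0.27  0.95 -0.04]
1 hang2 [ 0.54  0.6  -0.52  1.66  0.35  0.97 -0.11]
1 prb [ 0.66  0.57 -0.44  2.07  0.43  0.59  0.03]
1 m3 [ 0.31  0.59 -0.58  1.86  0.43  0.82 -0.48]
1 hangp [ 0.67  0.69 -0.38  1.47  0.28  1.04  0.23]
1 hangp0 [ 0.76  0.58 -0.39  1.67  0.26  0.94  0.27]
-1 pick [-0.06  1.17 -1.28  1.71  1.19  1.25  1.31]
-1 pickhi [-0.06  0.74 -1.27  1.5   0.71  1.43  1.6 ]
-1 sw0 [ 0.04  0.62 -0.14  1.9   0.13  0.64 -1.84]
-1 sw1 [-0.19  0.64 -0.35  1.89  0.33  0.68 -2.4 ]
-1 sw0b [ 0.5   0.74 -0.8   1.87  0.71  0.84  0.81]
-1 sw1b [ 0.06  0.71 -0.71  1.87  0.64  0.8   0.48]
-1 hang [-0.39  0.54  0.87  1.87 -0.5   0.96 -2.44]
-1 hang2 [-0.27  0.68  0.72  1.71 -0.53  0.96 -2.49]
-1 prb [ 0.14  0.56  0.25  2.1  -0.26  0.52 -2.46]
-1 m3 [-0.71  0.75  0.93  1.91 -0.78  0.89 -2.52]
-1 hangp [ 0.24  0.69  0.34  1.5  -0.25  1.   -2.5 ]
-1 hangp0 [ 0.27  0.58  0.33  1.69 -0.23  0.9  -2.45]
```

```bash
python3 - <<'E'
from h import *
np.set_printoptions(precision=2,suppress=True,linewidth=200)
s=read_state();p=s['eef_pos']
open_gripper()
movel([p[0],p[1],420],max_speed=250)
movep([*plate(0,-20),420],R(0))
movep([*SC,250],R(SY))
print(movel([*SC,34],guard=8))
clamp(); s=read_state();print(s['eef_pos'],s['finger_gap'],s['gripper_force'],s['ft_force'],s['time'])
p=s['eef_pos'];movel([p[0],p[1],160]);wait(.2)
s=read_state();print(s['eef_pos'],s['finger_gap'],s['gripper_force'],s['ft_force'],s['time'])
snap('top');c=snap('scene','scene1.png');cv2.imwrite('pics/scene1z.png',cv2.resize(c['image'][200:360,120:360],None,fx=3.2,fy=3.2,interpolation=3))
E
```

```text
False
[472.66 397.82  34.14] 21.24891625114219 58.53853225708008 [-1.06 -0.93  3.67] 7.5167
[472.4  397.63 159.22] 21.025248656747888 58.70257616043091 [-0.08 -0.2  -2.38] 8.7083
```

View pics/scene1z.png

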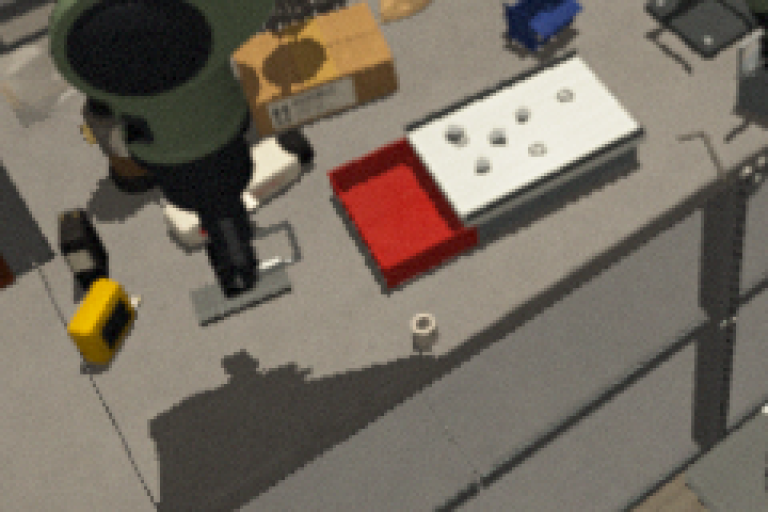

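The scraper is held level by its grip, about 160 mm up, with its loop towards the plate at crop (290,240). The offcuts haven't moved. Next I'll sweep two lanes.

```bash
cat >> h.py <<'E'
def sweep(x,y0=-92,y1=112):
    rot=R(PY+90)
    movep([*plate(x,y0),160],rot)
    movel([*plate(x,y0),92],max_speed=120)
    hit=movel([*plate(x,y0),78],max_speed=15,guard=3)
    z=read_state()['eef_pos'][2]
    movel([*plate(x,y0),z+.8],max_speed=30)
    s=movel([*plate(x,y1),z+.8],max_speed=70,guard=25)
    st=read_state();print('lane',x,hit,round(z,1),'stopped',s,st['eef_pos'].round(1),st['ft_force'].round(1),st['finger_gap'].round(1),st['time'])
    p=st['eef_pos'];movel([p[0],p[1],160],max_speed=200)
E
python3 - <<'E'
from h import *
movel([*SC,230],max_speed=250)
sweep(24);sweep(-24)
p=read_state()['eef_pos']; movep([*plate(0,-130),260],R(PY+90))
snap('top');c=snap('scene');t=load('top')
a=cv2.resize(c['image'][190:300,210:350],None,fx=4,fy=4,interpolation=3);b=cv2.resize(t['image'][175:240,205:315],None,fx=3.6,fy=3.6,interpolation=3)
o=np.zeros((a.shape[0]+0,800,3),np.uint8);o[:440,:400]=cv2.resize(a,(400,440*400//560+0))[:440] if 0 else 0
w=np.zeros((590,800,3),np.uint8);a=cv2.resize(a,(450,354));w[:354,:450]=a;w[356:356+b.shape[0],:b.shape[1]]=b
cv2.imwrite('pics/sw1.png',w)
E
```

```text
Traceback (most recent call last):
  File "h.py", line 40, in sweep
    st=read_state();print('lane',x,hit,round(z,1),'stopped',s,st['eef_pos'].round(1),st['ft_force'].round(1),st['finger_gap'].round(1),st['time'])
                                                                                                             ^^^^^^^^^^^^^^^^^^^^^^
AttributeError: 'float' object has no attribute 'round'
```

```bash
sed -i "s/st\['finger_gap'\].round(1)/st['finger_gap']/" h.py
cat >> h.py <<'E'
def look(fn):
    snap('top');c=snap('scene');t=load('top')
    a=cv2.resize(c['image'][190:300,210:350],(600,380),interpolation=3);b=cv2.resize(t['image'][178:238,205:315],(380,208),interpolation=3)
    cv2.imwrite('pics/'+fn,np.vstack([a,np.hstack([b,np.zeros((208,220,3),np.uint8)])]))
E
python3 - <<'E'
from h import *
s=read_state();p=s['eef_pos'];print(p,s['ft_force'],s['finger_gap'],s['time'])
movel([p[0],p[1],160],max_speed=200)
sweep(-24)
movep([*plate(0,-130),260],R(PY+90))
look('sw1.png')
E
```

```text
[572.88109251 173.47890942  82.89212769] [-0.06630123 -0.18349179 -2.74927099] 21.528462601645987 15.8417
lane -24 True 89.8 stopped False [525.1 177.8  90.6] [-0.2 -0.7 -3. ] 21.1264767195285 21.65
```

View pics/sw1.png

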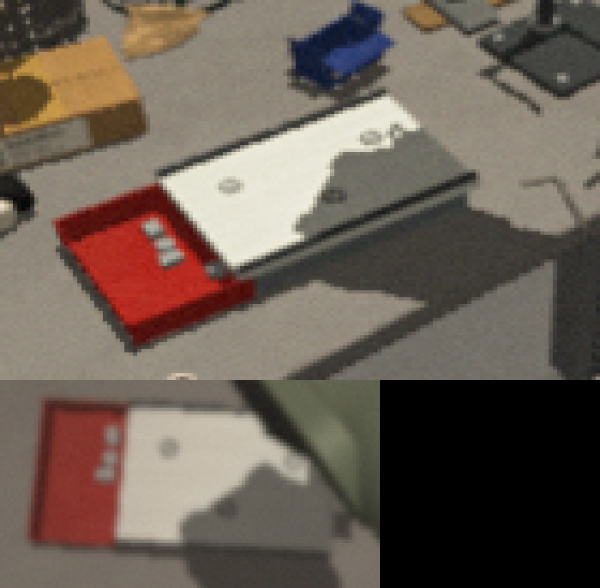

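The foot rode the fence in the second lane. Three offcuts are in the tray at about (160,240). A slug is at (215,270) near the plate edge, and there is something small beside mark 3 at (395,130). Next I'll move the arm aside and check by depth.

```bash
python3 - <<'E'
from h import *
np.set_printoptions(precision=1,suppress=True,linewidth=200)
movep([470,-230,330],R(PY+90))
look('sw2.png')
a=np.deg2rad(PY);ex=np.array([np.cos(a),np.sin(a)]);ey=np.array([-np.sin(a),np.cos(a)])
for n in('top','scene'):
    c=load(n);P=cloud(c);d=P[...,:2]-PC;px=d@ex;py=d@ey
    i=c['image'].astype(int);sat=i.max(2)-i.min(2)
    m=((abs(px)<78)&(py>100)&(py<225)&(sat<60)&(P[...,2]<45)) | ((abs(px)<66)&(abs(py)<112)&(P[...,2]>51.5))
    k,l,st,ce=cv2.connectedComponentsWithStats(m.astype(np.uint8))
    for j in range(1,k):
        if st[j,4]>5: q=l==j;print(n,ce[j],st[j,4],'plate xy',np.nanmedian(px[q]),np.nanmedian(py[q]),'z',np.nanmedian(P[q][:,2]),np.nanmax(P[q][:,2]))
E
```

```text
top [225.1 203.4] 481 plate xy 8.526930039653719 192.5877189224907 z 10.911821136259732 54.67463818553642
top [259.  188.3] 6 plate xy 61.65077642518403 48.940137881848784 z 52.070546833626054 53.063737298165506
scene [257.3 259.7] 100 plate xy -13.023586507762626 105.83602643097166 z 10.997958486995401 53.09363282133472
scene [247.6 260.5] 60 plate xy 14.339346913102954 133.75099017794415 z 11.740683725681777 16.539324580569655
scene [233.6 277.4] 336 plate xy -16.651629299516863 209.8309774664317 z 0.8330113058185589 15.393888798785724
scene [259.6 328.1] 595 plate xy -33.443959332802585 160.2043014986434 z -359.6091411302225 -346.36422677835185
scene [268.7 366. ] 547 plate xy -26.37647587755638 161.8186321495788 z -740.2561293011513 -727.3113082529251
```

View pics/sw2.png

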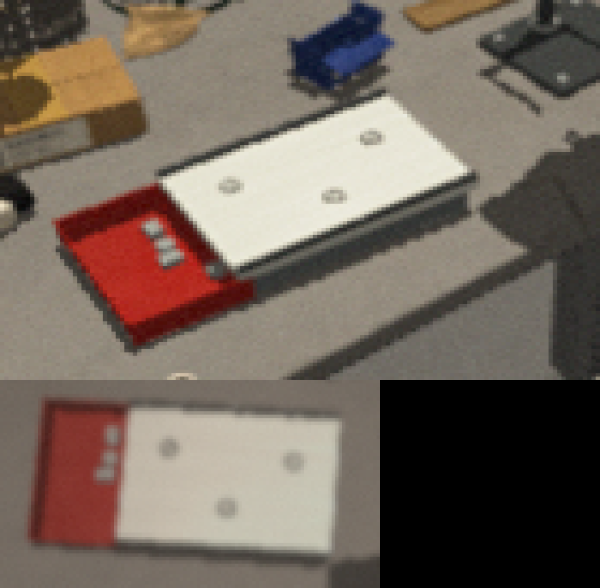

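The plate is clean and all three ring marks are clear. The slug at (215,270) is missing from the top view, so it should be lying under the plate's overhang. I'll check its depth and measure the marks.

```bash
python3 - <<'E'
from h import *
np.set_printoptions(precision=0,suppress=True,linewidth=200)
a=np.deg2rad(PY);ex=np.array([np.cos(a),np.sin(a)]);ey=np.array([-np.sin(a),np.cos(a)])
c=load('scene');P=cloud(c);d=P[...,:2]-PC
s=np.s_[263:274,254:268]
print(P[s][...,2]);print((d@ex)[s]);print((d@ey)[s])
np.set_printoptions(precision=1)
for n in('top','scene'):
    c=load(n);P=cloud(c);d=P[...,:2]-PC;px=d@ex;py=d@ey
    g=c['image'].astype(float).mean(2);on=(abs(px)<60)&(abs(py)<102)&(P[...,2]>42)&(P[...,2]<58)
    med=np.median(g[on]);m=(on&(g<med-18)).astype(np.uint8)
    k,l,st,ce=cv2.connectedComponentsWithStats(cv2.dilate(m,np.ones((3,3))))
    for j in range(1,k):
        if st[j,4]>20:
            q=(l==j)&(m>0);v,u=np.nonzero(q);w=np.array([(u.min()+u.max())/2,(v.min()+v.max())/2])
            print(n,med,ce[j],st[j],onz(c,[ce[j]],48)[0],onz(c,[w],48)[0])
E
```

```text
[[ 4.  4.  4.  4.  4.  4.  3. 41. 45. 51. 50. 47. 48. 54.]
 [ 6.  7.  4.  8.  1.  3.  3.  4. 43. 49. 46. 49. 52. 47.]
 [ 4.  2.  6.  3.  5.  3.  8. 13.  8. 51. 50. 48. 48. 59.]
 [ 2.  1.  6.  5.  4. 14. 16. 12. 11. 37. 49. 54. 61. 59.]
 [ 3.  1.  3.  5.  6. 13. 12. 14. 15.  3. 43. 52. 59. 56.]
 [ 7. -1.  2.  7.  6. 12.  8. 11. 10.  5.  8. 46. 48. 52.]
 [ 4.  1.  4.  6.  6.  7.  8.  8.  7.  0.  7. 42. 47. 41.]
 [ 2. -0.  4.  7.  3.  3.  3.  5.  4.  1.  4.  6. 39. 41.]
 [ 3.  4.  7.  4.  3.  2.  3.  4.  2.  6.  4. 39. 37. 32.]
 [-0.  2.  5.  7.  2.  4.  7.  4.  6. 39. 36. 33. 33. 31.]
 [ 6.  4.  3.  2.  0.  6.  5. 38. 37. 37. 30. 27. 25. 27.]]
[[  0.  -2.  -3.  -5.  -7.  -9. -10. -41. -46. -52. -53. -53. -55. -62.]
 [ -5.  -7.  -7. -12.  -9. -12. -14. -17. -48. -55. -54. -58. -62. -60.]
 [ -7.  -8. -13. -12. -15. -16. -22. -27. -25. -59. -61. -61. -63. -73.]
 [-10. -11. -16. -18. -18. -28. -32. -31. -32. -53. -64. -69. -76. -76.]
 [-14. -15. -18. -22. -25. -31. -32. -35. -38. -31. -63. -71. -78. -78.]
 [-21. -17. -21. -27. -28. -34. -33. -37. -39. -36. -41. -71. -74. -78.]
 [-23. -22. 
[... 1057 characters left out ...]
 118. 114. 111. 108. 105.]
 [138. 134. 131. 128. 125. 123. 120. 125. 122. 119. 115. 111. 108. 106.]]
top 187.66666666666666 [253.5 197.2] [250 193   8   9  63] [572.7 128.1  48. ] [573.3 128.   48. ]
top 187.66666666666666 [289.4 201.3] [286 198   8   8  55] [554.1  -0.1  48. ] [553.5  -0.4  48. ]
top 187.66666666666666 [270.3 214.5] [267 211   8   8  56] [508.5  68.4  48. ] [508.5  67.6  48. ]
scene 224.66666666666666 [296.4 229.2] [293 226   8   7  50] [553.5  -5.3  48. ] [554.1  -6.3  48. ]
scene 224.66666666666666 [263.4 243.5] [260 240   8   8  52] [570.5 124.9  48. ] [570.2 124.7  48. ]
scene 224.66666666666666 [287.4 246.3] [284 243   8   7  49] [507.5  66.2  48. ] [508.3  65.3  48. ]
```

The slug is on the tray floor (its top is at about 14 mm), so all four offcuts are in. Next I'll hang the scraper.

```bash
cat >> h.py <<'E'
RY=1.0
def rk(h,x,y):
    a=np.deg2rad(RY); return h+x*np.array([np.cos(a),np.sin(a)])+y*np.array([-np.sin(a),np.cos(a)])
M1,M2,M3=np.array([571.8,126.4]),np.array([508.2,66.8]),np.array([553.8,-2.9])
def lookrack(fn):
    snap('top');c=snap('scene');t=load('top')
    a=cv2.resize(c['image'][135:255,280:430],(500,400),interpolation=3);b=cv2.resize(t['image'][150:250,310:410],(300,300),interpolation=3)
    w=np.zeros((400,800,3),np.uint8);w[:,:500]=a;w[:300,500:]=b;cv2.imwrite('pics/'+fn,w)
E
python3 - <<'E'
from h import *
movep([*rk(HL,-95,35),330],R(RY))
movel([*rk(HL,-95,35),194])
lookrack('rk1.png')
print(movel([*rk(HL,-2,35),194],max_speed=60,guard=5))
s=read_state();print(s['eef_pos'],s['ft_force'],s['torque'])
h=movel([*rk(HL,-2,35),165],max_speed=20,guard=2)
s=read_state();print(h,s['eef_pos'],s['ft_force'],s['torque'],s['time'])
lookrack('rk2.png')
E
```

```text
False
[ 586.59065444 -172.97596249  194.06938736] [-0.09001282  0.03958336 -2.56278654] [-0.03097052 -0.019868   -0.03073199]
True [ 586.75858561 -172.91146337  168.27719028] [ 1.14162659 -0.25271181  4.32077855] [-0.31142081 -0.12863113  0.00870609] 29.4333
```

View pics/rk2.png

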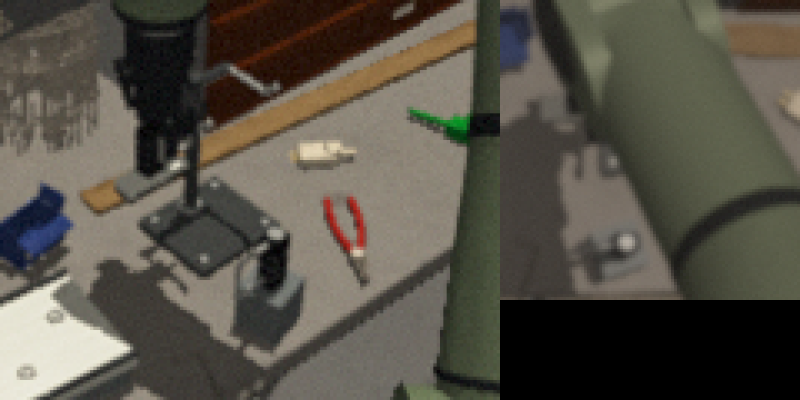

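The scraper is behind the post at the left hook, and contact came at the predicted height (168 against 169), so the wire is resting on the hook. Next I'll release it.

```bash
python3 - <<'E'
from h import *
open_gripper();wait(.3)
p=read_state()['eef_pos'];movel([p[0],p[1],330],max_speed=120)
movep([*plate(40,60),400],R(RY));lookrack('rk3.png');print(read_state()['time'])
np.set_printoptions(precision=1,suppress=True,linewidth=200)
for n in('top','scene'):
    F=cloud(load(n)).reshape(-1,3)
    def sel(lo,hi): return F[np.all((F>lo)&(F<hi),1)]
    print(n)
    for z0,z1 in((125,140),(110,122),(95,108),(80,95)):
        q=sel([400,-240,z0],[480,-130,z1]);g=q[q[:,1]<-190];l=q[q[:,1]>-185]
        print(z0,'grip',len(g),g.min(0) if len(g) else'',g.max(0)if len(g) else'','loop',l.mean(0) if len(l) else '',len(l),l.min(0) if len(l) else'',l.max(0) if len(l) else'')
    q=sel([560,-260,90],[620,-110,195]);print('scraper hanging extents',q.min(0),q.max(0))
E
```

```text
33.2333
top
125 grip 61 [ 427.8 -223.2  125. ] [ 448.3 -190.   139.6] loop [ 433.7 -167.4  129.8] 19 [ 429.6 -183.5  125.5] [ 436.  -150.6  133.1]
110 grip 4 [ 426.2 -204.6  111.6] [ 446.7 -195.2  114.5] loop [ 430.6 -150.9  118.8] 1 [ 430.6 -150.9  118.8] [ 430.6 -150.9  118.8]
95 grip 5 [ 427.1 -216.3   96. ] [ 434.3 -195.8  102.1] loop  0  
80 grip 5 [ 425.5 -224.8   81.1] [ 435.9 -194.    85.1] loop [ 432.8 -168.6   82.7] 7 [ 429.7 -180.3   80.9] [ 433.7 -152.4   89.7]
scraper hanging extents [ 574.3 -258.7   95.6] [ 620.  -157.5  194.8]
scene
125 grip 42 [ 420.8 -223.2  126. ] [ 445.2 -194.   139.4] loop [ 429.2 -168.5  129.6] 14 [ 427.3 -183.3  126.1] [ 434.6 -152.9  133.1]
110 grip 19 [ 422.  -224.6  111.5] [ 437.9 -192.9  121.8] loop [ 429.2 -152.   114.9] 5 [ 427.2 -153.8  110.9] [ 430.9 -150.8  120.4]
95 grip 22 [ 421.6 -218.7   95.3] [ 441.5 -193.7  108. ] loop [ 426.7 -150.6  102.9] 5 [ 423.5 -152.3   99.1] [ 428.8 -149.5  107.5]
80 grip 27 [ 421.7 -220.3   80.1] [ 444.9 -193.7   94.8] loop [ 428.4 -163.2   83.9] 13 [ 425.2 -182.7   80.2] [ 432.3 -148.7   93. ]
scraper hanging extents [ 568.  -260.    91.2] [ 619.8 -156.1  194.9]
```

View pics/rk3.png

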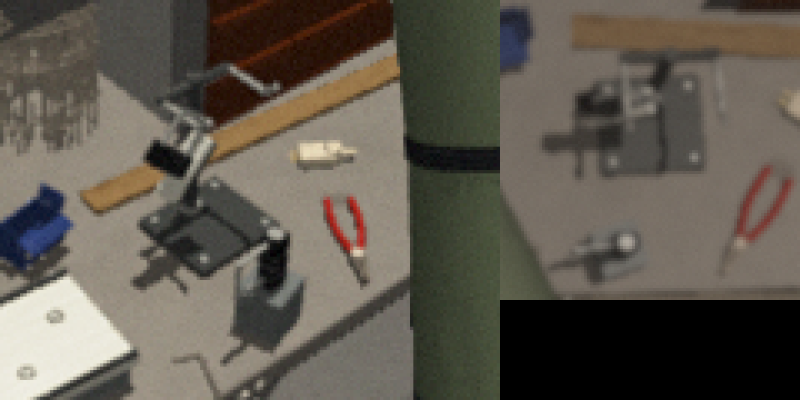

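The scraper hangs on the left hook, tilted and at rest, seen at (180,150) in the picture. Next I'll take the probe and bring it over mark 1 for a check.

```bash
cat >> h.py <<'E'
def look2(fn,w):
    w=np.array(w);out=[]
    for n in('scene','top'):
        c=snap(n);K=np.array([[c['fx'],0,c['cx']],[0,c['fy'],c['cy']],[0,0,1]],float)
        M=np.linalg.inv(np.array(c['cam_to_world']));q=M[:3,:3]@w+M[:3,3];q=q*[1,-1,-1]
        u,v=cv2.projectPoints(q.reshape(1,3),np.zeros(3),np.zeros(3),K,np.array(c['dist_coeffs'],float))[0].ravel()
        x,y=int(u)-25,int(v)-30; print(n,'expected',u,v,'crop',x,y)
        out.append(cv2.resize(c['image'][y:y+60,x:x+50],(400,480),interpolation=3))
    cv2.imwrite('pics/'+fn,np.hstack(out))
E
python3 - <<'E'
from h import *
np.set_printoptions(precision=1,suppress=True,linewidth=200)
PB=np.array([435.2,-209.])
movep([*PB,260],R(PBY))
print(movel([*PB,81],guard=8)); clamp();s=read_state();print(s['eef_pos'],s['finger_gap'],s['ft_force'])
print(movel([*PB,260],guard=20));s=read_state();print(s['eef_pos'],s['finger_gap'],s['ft_force'],s['time'])
movep([*M1,160],R(PBY)); look2('pr1.png',[*M1,79]);print(read_state()['eef_pos'])
for n in('top','scene'):
    F=cloud(load(n)).reshape(-1,3)
    for z0,z1 in((56,70),(70,85),(85,100),(100,115),(115,135)):
        q=F[(np.hypot(*(F[:,:2]-M1).T)<22)&(F[:,2]>z0)&(F[:,2]<z1)]
        if len(q):print(n,z0,len(q),q.mean(0),q.min(0),q.max(0))
E
```

```text
False
[ 435.3 -209.1   81.2] 21.368267714657105 [-1.2  0.1  5.7]
False
[ 434.9 -208.9  259.3] 21.230749237614265 [-0.1  1.3 -3.2] 37.9583
scene expected 261.82669852546934 237.56525278283402 crop 236 207
top expected 252.47462321146293 195.74913785994175 crop 227 165
[572.2 124.8 160.3]
scene 70 2 [571.4 123.7  80.4] [571.1 121.7  78.7] [571.7 125.7  82.1]
scene 85 6 [567.9 124.8  93.6] [565.  121.6  85.8] [570.2 128.6  98.7]
scene 100 10 [568.4 125.3 107. ] [565.9 120.9 101.2] [574.3 128.5 114.2]
scene 115 11 [567.5 125.8 125.4] [565.2 121.3 118.4] [570.9 130.1 133.6]
```

View pics/pr1.png

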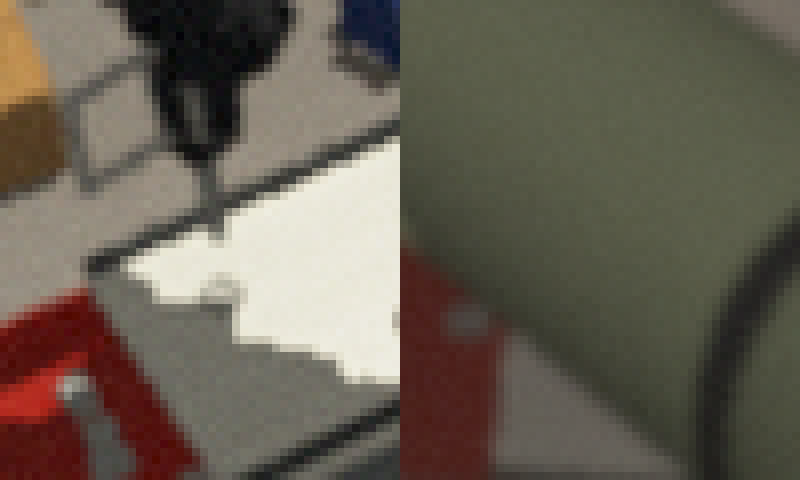

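The tip at crop (218,232) is right above mark 1 at (220,292) and about 30 mm up, as intended. Next I'll touch down.

```bash
cat >> h.py <<'E'
def touch(m):
    movel([*m,135],max_speed=80)
    a=read_state()['ft_force'][2]
    h=movel([*m,122],max_speed=15,guard=4); wait(.7)
    s=read_state();print('touch',h,s['eef_pos'].round(1),'dFz',round(s['ft_force'][2]-a,1),s['time'])
E
python3 - <<'E'
from h import *
touch(M1); look2('pr2.png',[*M1,48])
E
```

```text
touch True [571.9 126.4 126.3] dFz 8.5 41.2333
scene expected 262.835381276544 243.46220886784903 crop 237 213
top expected 253.9360102330315 197.39762226843712 crop 228 167
```

View pics/pr2.png

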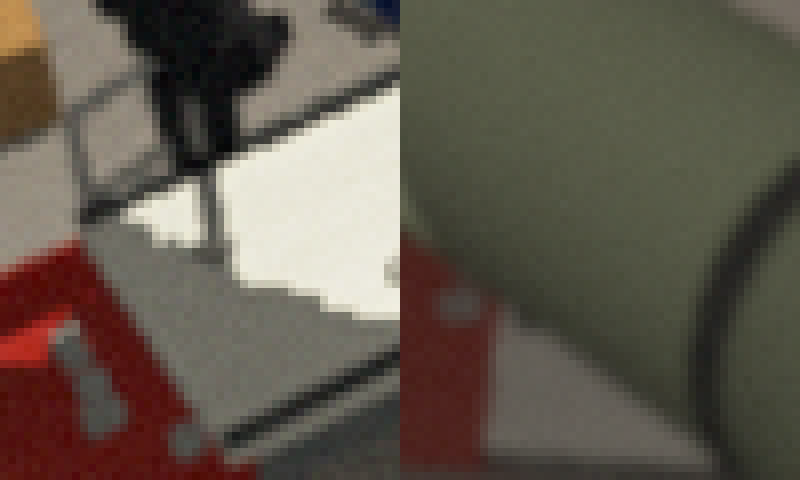

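The shaft comes down inside mark 1's ring, near (210,250), and the depth fit of the shaft agrees with the mark to within about 2 mm. On to marks 2 and 3.

```bash
python3 - <<'E'
from h import *
np.set_printoptions(precision=1,suppress=True,linewidth=200)
M2=np.array([508.8,67.]);M3=np.array([554.5,-3.5])
def up(m):
    movel([*m,160],max_speed=80)
def check(m,ms):
    movel([*m,160],max_speed=120);wait(.3)
    c=snap('scene');F=cloud(c).reshape(-1,3)
    q=F[(np.hypot(*(F[:,:2]-m).T)<22)&(F[:,2]>85)&(F[:,2]<125)]
    print('shaft',q.mean(0)+[3,-2.5,0],'mark in scene',ms,read_state()['eef_pos'])
up(M1); check(M2,[507.9,65.8]); touch(M2); up(M2); check(M3,[553.7,-5.8]); touch(M3)
look2('pr3.png',[*M3,48]); up(M3)
E
```

```text
shaft [508.4  65.6 106.3] mark in scene [507.9, 65.8] [508.9  67.3 160. ]
touch True [508.9  67.  126.3] dFz 8.7 44.9083
shaft [554.   -4.4 107.7] mark in scene [553.7, -5.8] [554.4  -3.3 160.1]
touch True [554.6  -3.5 126.3] dFz 8.3 48.45
scene expected 295.7963589456791 229.2926148522864 crop 270 199
top expected 290.37506046782926 201.18976884066464 crop 265 171
```

View pics/pr3.png

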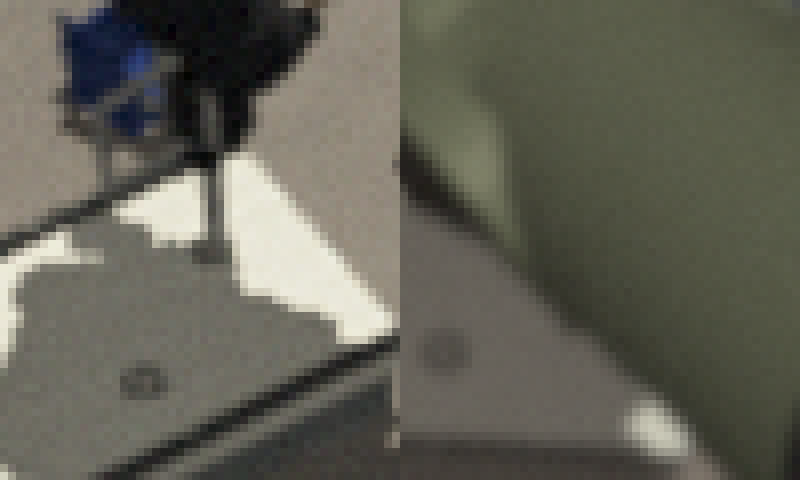

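The shaft stands in mark 3 at (208,245). All three touches registered, with about 8 N each. Next I'll hang the probe.

```bash
python3 - <<'E'
from h import *
np.set_printoptions(precision=1,suppress=True,linewidth=200)
p=read_state()['eef_pos'];movel([p[0],p[1],340],max_speed=200)
movep([*rk(HR,-95,-35),340],R(RY))
movel([*rk(HR,-95,-35),185])
print(movel([*rk(HR,-2,-35),185],max_speed=60,guard=5))
s=read_state();print(s['eef_pos'],s['ft_force'])
h=movel([*rk(HR,-2,-35),155],max_speed=20,guard=2)
s=read_state();print(h,s['eef_pos'],s['ft_force'],s['torque'],s['time'])
lookrack('rk4.png')
E
```

```text
False
[ 587.8 -343.   185.1] [ 0.4 -0.6 -2.3]
True [ 588.  -342.8  159.5] [ 1.4 -0.1  5.1] [ 0.2 -0.  -0. ] 55.5
```

View pics/rk4.png

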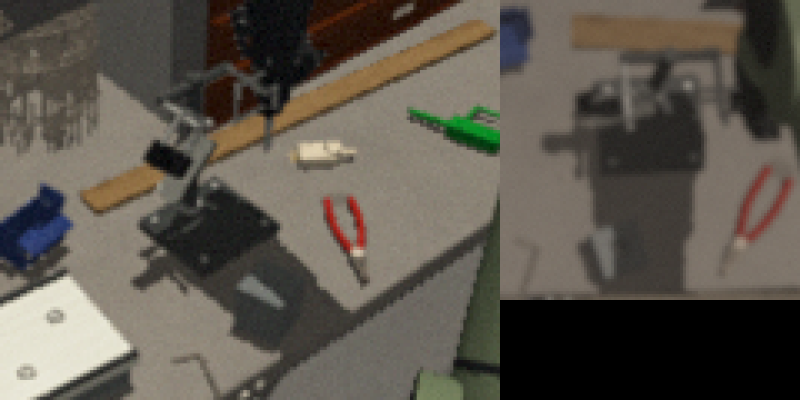

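The loop encloses the right hook at (245,95), and contact came at 159.5 (160 predicted). Next I'll release, retreat and check everything.

```bash
python3 - <<'E'
from h import *
np.set_printoptions(precision=1,suppress=True,linewidth=200)
open_gripper();wait(.3)
p=read_state()['eef_pos'];movel([p[0],p[1],340],max_speed=120)
movep([420,-560,380],R(RY)); wait(3)
s=read_state();print(s['ft_force'],s['time'])
snap('top');c=snap('scene')
cv2.imwrite('pics/fin.png',cv2.resize(c['image'][140:310,215:425],(740,600),interpolation=3))
E
```

```text
[ 0.  -0.2  0.9] 62.275
```

View pics/fin.png

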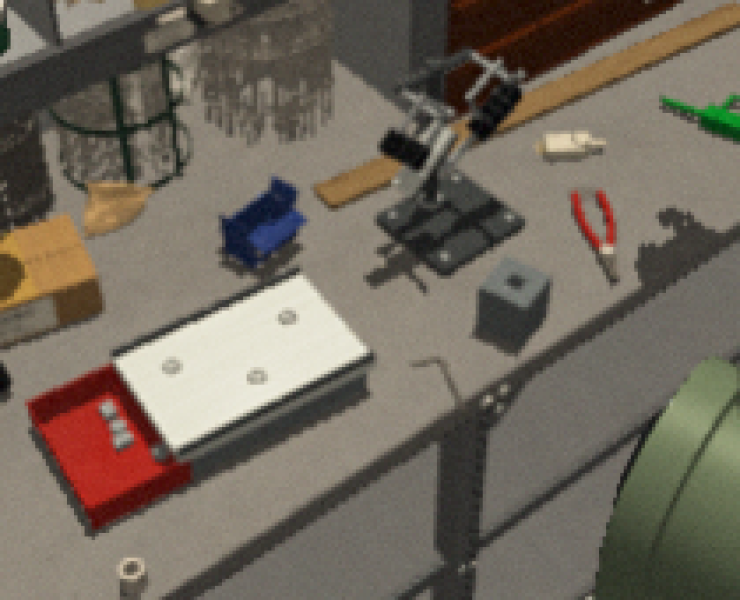

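The scraper hangs on the left hook at (420,145) and the probe on the right at (495,95). The four offcuts are in the tray, the plate is clean, and the bystanders haven't moved. Handing in.

```bash
python3 -c "
from workcell import *
print(finish_job())"
```

```text
the job is handed in; nothing more can be done
None
```

The job is handed in at about 62 s of robot time, with no verdict shown: all four offcuts are in the tray, the scraper hangs on the left hook, the marks were touched in order (nearest the tray first), and the probe hangs on the right hook.

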